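# Clamp the 30 mm house blank in the cam vise

### The job

Among the four look-alike wooden house blanks find the one that is 30 mm wide and stand it, roof up and fully down on the bed, squarely between the open jaws of the small vise, with its long side walls facing the jaws. Then turn the vise's black knob clockwise until it clicks past its detent and stays there, so that the blank is clamped, and let go. Do not knock over the paint pot or the glue jar.

Things in the scene. Friction and masses are not known exactly. Their poses are not given: they have to be found in the camera images.
- house_a: One of four look-alike wooden house blanks: 46 mm long (x, along the ridge), 60 mm high, 50 g; they differ only in width (y, between the long side walls): 22, 26, 30 or 34 mm. Which letter has which is not told: gauge it, e.g. between the fingers. Side walls upright to 43-49 mm (60 less half the width), then a 45-degree gable roof. Origin: centre of the underside; z up.
- house_b: One of four look-alike wooden house blanks: 46 mm long (x, along the ridge), 60 mm high, 50 g; they differ only in width (y, between the long side walls): 22, 26, 30 or 34 mm. Which letter has which is not told: gauge it, e.g. between the fingers. Side walls upright to 43-49 mm (60 less half the width), then a 45-degree gable roof. Origin: centre of the underside; z up.
- house_c: One of four look-alike wooden house blanks: 46 mm long (x, along the ridge), 60 mm high, 50 g; they differ only in width (y, between the long side walls): 22, 26, 30 or 34 mm. Which letter has which is not told: gauge it, e.g. between the fingers. Side walls upright to 43-49 mm (60 less half the width), then a 45-degree gable roof. Origin: centre of the underside; z up.
- house_d: One of four look-alike wooden house blanks: 46 mm long (x, along the ridge), 60 mm high, 50 g; they differ only in width (y, between the long side walls): 22, 26, 30 or 34 mm. Which letter has which is not told: gauge it, e.g. between the fingers. Side walls upright to 43-49 mm (60 less half the width), then a 45-degree gable roof. Origin: centre of the underside; z up.
- vise: Small blue cam vise fixed on the mat: base 200 x 84 x 10 mm. Origin: centre of its underside, 3 mm above the table. It clamps along its own x. Both steel jaws are 30 mm wide (y) and stand 18 mm above the bed; fixed jaw's face at x = +62 mm, moving jaw's face at x = +27 mm when fully open (gap 35 mm).
- moving_jaw: Spring-backed moving steel jaw, 10 x 30 x 18 mm; origin at the middle of its underside, its face 5 mm further along the vise's +x. Turning the knob drives it 6.25 mm per rad towards the fixed jaw (empty gap about 28 mm when locked): a 30 mm blank is gripped, a 26 mm one stays loose, a 34 mm one does not let it lock.
- seat (a point): Point on the vise's bed (top of base plate) midway between the open jaws, where the underside of the blank goes; 45 mm from the vise's origin along +x, 13 mm above the table. Axes as the vise's.
- cam_knob (a joint): Knob angle, rad: 0 = open stop (it starts between 0 and 0.2), grows clockwise seen from above; spring detent is felt from 0.65, its crest is at 0.9 (about 0.1 N m), it clicks past and holds from about 1.05; hard stop at 1.3.
- knob_grip (a point): Where to grip the knob: on its vertical axis (55 mm from the vise's origin along -x), 46 mm above the table. The black bar is 46 mm long (this point's x), 12 mm wide (y), 26 mm high: its top 4 mm above this point, its foot 22 mm below, on a steel disc of 20 mm radius. The point turns with the knob; at joint 0 its x is the vise's x.
- paint_pot: White paint pot standing among the blanks, 32 mm across, 34 mm high; origin at the centre of its underside. Not to be knocked over.
- glue_jar: Glass glue jar, 44 mm across, 60 mm high; origin at the centre of its underside. Not to be knocked over.
There are look-alikes about, which are no part of the job. Leave any green or pink look-alike of the house_a alone. What is shaped like the house_c but purple is not meant.

How it is judged:
By the outcome, as a careful person would: the job done as asked, in the order asked, and still so for the second after the job is handed in, with the robot touching nothing.
It also fails if it takes over 64 s, if anything falls off the work surface, if the arm or the gripper's body presses on something with over 40 N, if the wrist force passes 120 N, or if a joint passes its speed limit or range.

### The arm

A 6-joint arm with a two-finger parallel gripper is mounted at the origin on the work surface. World frame = base frame: x ahead of the robot, y to its left, z up, the work surface at z = 0. Lengths are in m, angles in rad, forces in N, time in s.
With the tool pointing down it reaches from about 0.425 to 0.95 m from the base axis. Payload 14.7 kg.
Tool frame: the origin (TCP) lies on the mounting face of the last link; the fingertips stand 173 mm ahead of it and the grasp point (between the pads) lies 155 mm ahead of it (bot.tip_extent is the z of the fingertips in the tool frame, in m); z points along the fingers, y is the direction in which the jaws open and shut (so a half turn about z gives the same grasp; the last joint's range is limited). The gripper opens to 85 mm and grips with 20 to 120 N. Pads are 22 mm wide; open, the fingers measure 114 mm over their backs; the gripper's body (76 mm by 85 mm) begins 54 mm behind the grasp point. The pads swing forward as they close: fully open they stand 13 mm farther back than shut.
Start: joints at [1.284, 0.48, 1.596, -0, 1.065, -0.047], TCP at [0.154, 0.631, 0.405] pointing down, gripper open.
Joint ranges: [-2.75, 2.75], [-0.82, 2.05], [0.23, 2.67], [-1.56, 4.7], [0.09, 2.69], [-2.92, 2.92]. Speed limits (rad/s): [1.89, 1.89, 2.39, 3.01, 3.01, 3.01].

### API

Orientations are given as a rotation vector (axis times angle).
In Python, from rig import status, read_camera, close_job, trace, bot gives the robot as it stands.
- The arm moves only by the tool play_rows, never from a script. Its argument "commands" is a list of rows, each a list of 3 entries, a list of its own where there are three numbers: the turn, a rotation vector about the tool's x, y, z in degrees, then the shift along the tool's x, y, z in m, then the opening, from 0 (shut) to 1 (fully open). In form: [[[ax, ay, az], [tx, ty, tz], jaw], ...]. A call has 1 to 12 rows; each row is the pose to reach, as a shift and turn from the pose measured when the call began, along the tool's axes at that moment; what a row does not reach only later rows make up. A row lasts 1/8 s, in which the tool goes at most 62.5 mm and 10.7 degrees, less where a joint would pass 70% of its speed; a pose out of reach is approached as far as the arm can. A call with a gripper value outside its range is refused whole. The fingers move at their own pace and stop on an object; "force" is the grip in N (left out, the last holds). Time passes only in rows, so rows that repeat a pose let the fingers close. It gives the time, the measured TCP pose, the force and the opening at its end, in the units of the state.
- status.observe(): the state, without advancing time (a new reading comes with each control period).
- read_camera(name): name is "scene" or "top"; returns a dict with "color" (420x560x3 uint8, red, green, blue), "fx", "fy", "cx", "cy" (pixels), "eye" and "attitude" of the camera in the world. Camera axes: x right, y down, z forward; pixel columns grow to the right and rows downward; lengths in m; the calibration is good to about 2 mm. A picture is of the moment at which its call begins. There is no depth.
- close_job(): hands the job in, once; it reports no verdict.
Trained networks look in a picture, given as the dict that the camera call returned (one of the last four; its "shot" number tells which), for a name from the list of things; names that differ only in an ending like _2 or _b are one class to them, and where a whole thing is asked for, a point or a joint stands for the part that bears it (a point fixed in the world has none). Each returns a list of dicts, best first, with "score" (0 to 1); they miss things now and then, are a little off and sometimes report something else, mostly with a low value. They report only what shows in the picture. A call takes as long as a camera call. They do not tell look-alikes from the thing itself.
- trace(picture, thing): "pixels" (420x560 bool, what is visible of it) and "box" ([left, top, right, bottom] in pixels, round what is visible of it).
The state is a dict: "time_s": time; "q": joint angles; "joint_vel": joint speeds; "tau": joint torques, N m; "tool_pos": TCP position; "tcp_rot": TCP orientation; "contact_force": force on the tool from outside, world axes, zero at the start; "ft_torque": the same for the moment, N m; "finger_gap": finger opening in m.
Only numpy, scipy, OpenCV 4.12 (cv2) and the standard library are available. Lean on these libraries where they do the work, as an engineer would, in place of code of your own. Each camera call takes 0.05 s, during which the arm holds its last target. There are 200 camera calls.

## Working session

There is one attempt and no reset: what is moved stays moved. The work goes in short steps, Python scripts to look and compute and a tool call to move; the robot and the scene stay as the last step left them, time stands still between calls to the robot, and variables do not carry over. Pictures are saved under pics/ and viewed, about 8 in all and at most 12, crops included, and the job is handed in when it is done.

Besides the shell and the picture viewer there is one more tool, called after ">>>" as name([rows], argument=value, ...), one row to a line, values as JSON. play_rows: Moves the arm, as the interface text tells. Its arguments: {"type":"object","properties":{"commands":{"type":"array","items":{"type":"array"}},"force":{"type":"number"}},"required":["commands"]}

```bash
mkdir -p pics; python3 - <<'E'
from rig import status, read_camera, trace, bot
import cv2,numpy as np
s=status.observe();print(s)
for n in("top","scene"):
    p=read_camera(n);cv2.imwrite(f"pics/{n}0.png",p["color"][:,:,::-1]);print(n,p["fx"],p["fy"],p["cx"],p["cy"],p["eye"],p["attitude"])
    for t in("house_a","vise","moving_jaw","cam_knob","paint_pot","glue_jar"):
        for d in trace(p,t): print(t,round(d["score"],2),d["box"])
E
```

```text
{'time_s': 0.0, 'q': array([ 1.28436694e+00,  4.80802021e-01,  1.59686638e+00, -3.98345786e-07,
        1.06510167e+00, -4.66282624e-02]), 'joint_vel': array([-3.41347103e-04,  1.47751214e-03, -6.18272611e-04,  6.61396011e-04,
        1.98921792e-05, -1.58084840e-03]), 'tau': array([ 5.21741822e-03, -9.50640392e+01, -4.30191386e+01,  2.80226968e-04,
        1.20619891e-02,  7.76550024e-06]), 'tool_pos': array([0.15432115, 0.63120572, 0.40409441]), 'tcp_rot': array([-3.75753175e-01, -3.11884378e+00,  1.82386911e-03]), 'contact_force': array([-0.07282583, -0.1427761 ,  0.26090546]), 'ft_torque': array([-3.86748450e-05, -1.82554868e-02,  3.75809805e-03]), 'finger_gap': 0.08527314309700543}
top 424.0859252935653 424.0859252935653 279.33308545759246 204.27968382721943 [ 0.32786747 -0.10516872  1.06962541] [-2.11623381  2.15323881 -0.16892095]
house_a 0.89 [125.3, 291.1, 151.4, 313.5]
house_a 0.79 [313.0, 146.7, 334.7, 173.9]
house_a 0.78 [257.1, 145.2, 274.5, 170.6]
house_a 0.75 [316.8, 207.9, 333.6, 232.5]
house_a 0.7 [397.3, 113.3, 417.5, 138.9]
house_a 0.64 [249.8, 206.1, 270.7, 230.8]
[... 343 characters left out ...]
scene 435.8690892048034 435.8690892048034 283.8376807554649 210.37073688963537 [1.17239968 0.34541662 0.61277306] [-1.18212983 -2.15237874  1.12274764]
house_a 0.93 [249.5, 233.2, 272.5, 265.6]
house_a 0.84 [441.3, 201.9, 472.8, 227.6]
house_a 0.82 [98.0, 204.2, 127.2, 232.3]
house_a 0.79 [294.1, 202.4, 317.3, 230.9]
house_a 0.67 [196.3, 208.8, 218.0, 245.2]
house_a 0.56 [243.4, 180.2, 253.0, 207.0]
house_a 0.55 [254.4, 140.2, 268.5, 164.9]
vise 0.66 [349.3, 244.3, 446.8, 320.6]
moving_jaw 0.72 [388.8, 271.9, 401.5, 291.6]
cam_knob 0.7 [407.8, 247.6, 430.2, 270.4]
paint_pot 0.47 [247.7, 212.5, 263.0, 232.6]
glue_jar 0.92 [282.2, 293.7, 304.5, 330.5]
glue_jar 0.38 [292.5, 203.8, 317.1, 229.3]
```

```bash
python3 - <<'E'
import cv2
a=cv2.imread("pics/top0.png")
cv2.imwrite("pics/t1.png",cv2.resize(a[95:325,110:430],(800,575),interpolation=cv2.INTER_CUBIC))
E
```

```text
(no output)
```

View pics/t1.png

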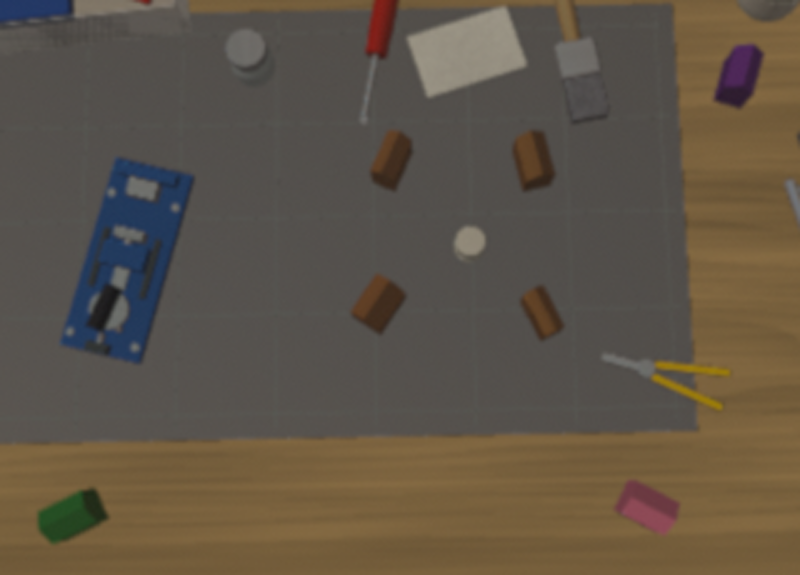

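View pics/scene0.png

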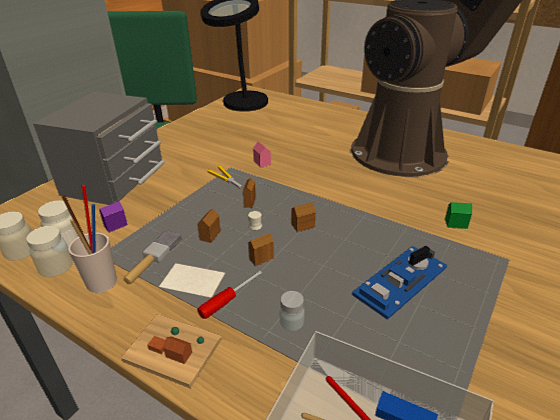

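```bash
cat > h.py <<'E'
import numpy as np,cv2
from scipy.spatial.transform import Rotation as R
from scipy.optimize import minimize
U=6
def proj(p,P):
    c=R.from_rotvec(p["attitude"]).inv().apply(np.atleast_2d(P)-p["eye"])
    return np.c_[c[:,0]/c[:,2]*p["fx"]+p["cx"],c[:,1]/c[:,2]*p["fy"]+p["cy"]]
def ray(p,u,v,z):
    d=R.from_rotvec(p["attitude"]).apply([(u-p["cx"])/p["fx"],(v-p["cy"])/p["fy"],1]);e=np.array(p["eye"])
    return e+d*(z-e[2])/d[2]
def sat(p,box,f):
    l,t,r,b=box;im=p["color"][t:b,l:r].astype(np.float32)
    g=cv2.resize(f(im),None,fx=U,fy=U,interpolation=cv2.INTER_CUBIC);return g
def house(x,y,a,w,z=0.):
    h=w/2;V=np.array([[sx*.023,sy*h,zz] for sx in(-1,1) for sy,zz in((-1,0),(1,0),(-1,.06-h),(1,.06-h),(0,.06))])
    return R.from_rotvec([0,0,a]).apply(V)+[x,y,z]
def box3(x,y,a,L,W,z0,z1):
    V=np.array([[i*L/2,j*W/2,k] for i in(-1,1) for j in(-1,1) for k in(z0,z1)])
    return R.from_rotvec([0,0,a]).apply(V)+[x,y,0]
def sil(p,V,box,shape):
    q=(proj(p,V)-[box[0],box[1]]+.5)*U-.5
    m=np.zeros(shape,np.uint8);cv2.fillConvexPoly(m,cv2.convexHull(np.round(q*16).astype(np.float32)).astype(np.int32),1,shift=4);return m>0
def fit(obs,model,x0,step):
    def c(x):
        s=0
        for p,box,m,off in obs:
            k=sil(p,model(x)+np.r_[off,0],box,m.shape);s+=(k^m).sum()/m.sum()
        return s
    best=None
    for it in range(3):
        r=minimize(c,x0 if best is None else best.x,method="Nelder-Mead",options=dict(initial_simplex=np.array([x0 if best is None else best.x]*(len(x0)+1))+np.vstack([np.zeros(len(x0)),np.diag(step)])/(it+1),xatol=1e-5,fatol=1e-5,maxiter=400))
        if best is None or r.fun<best.fun: best=r
    return best
E
cat > m.py <<'E'
from h import *
from rig import read_camera,trace
t=read_camera("top");s=read_camera("scene")
brown=lambda im:im[...,0]-im[...,2]
blue=lambda im:im[...,2]-im[...,0]
for u,v in((266,159),(323,159),(261,217),(326,220)):
    g=ray(t,u,v,.05)
    obs=[]
    for p in(t,s):
        c=proj(p,[[g[0],g[1],.03]])[0].astype(int);B=[c[0]-28,c[1]-28,c[0]+28,c[1]+28]
        f=sat(p,B,brown)
        m=f>12
        n,lab,st,ce=cv2.connectedComponentsWithStats(m.astype(np.uint8));k=lab[28*U-60:28*U+60,28*U-60:28*U+60];k=np.bincount(k[k>0]).argmax()
        obs.append((p,B,lab==k,np.zeros(2)))
    out=[]
    for a0 in np.arange(0,np.pi,np.pi/4):
        r=fit(obs,lambda x:house(x[0],x[1],x[2],x[3]),[g[0],g[1],a0,.028],[.006,.006,.3,.006]);out.append(r)
    r=min(out,key=lambda r:r.fun);print((u,v),r.x.round(4),round(r.fun,3))
    print('  fixed',[(w,round(fit(obs,lambda x:house(x[0],x[1],x[2],w/1e3),r.x[:3],[.003,.003,.1]).fun,3)) for w in(22,26,30,34)])
E
python3 m.py; python3 - <<'E'
from h import *
from rig import read_camera
t=read_camera("top");B=[120,145,200,255]
for thr in (15,30):
    m=sat(t,B,lambda im:im[...,2]-im[...,0])>thr
    c,_=cv2.findContours(m.astype(np.uint8),0,2);c=max(c,key=cv2.contourArea);m=np.zeros(m.shape,np.uint8);cv2.fillPoly(m,[cv2.convexHull(c)],1);m=m>0
    a,b=ray(t,150,230,.01),ray(t,170,160,.01);g=(a+b)/2;th=np.arctan2(*(b-a)[1::-1]) 
    r=fit([(t,B,m,np.zeros(2))],lambda x:box3(x[0],x[1],x[2],.2,.084,.003,.013),[g[0],g[1],th],[.01,.01,.1]);x=r.x;print(x.round(4),r.fun)
    for n,d,z in(("seat",.045,.013),("knob",-.055,.05),("fixedtop",.062,.031),("movtop",.027,.031)):
        P=[x[0]+d*np.cos(x[2]),x[1]+d*np.sin(x[2]),z];print(n,np.round(P,4),proj(t,P).round(1))
E
```

```text
(266, 159) [ 0.6176 -0.07   -0.4212  0.028 ] 0.835
  fixed [(22, np.float64(0.954)), (26, np.float64(0.865)), (30, np.float64(0.865)), (34, np.float64(0.949))]
(323, 159) [ 0.6138 -0.2143  0.21    0.032 ] 0.853
  fixed [(22, np.float64(1.084)), (26, np.float64(0.979)), (30, np.float64(0.882)), (34, np.float64(0.88))]
(261, 217) [ 0.4706 -0.0551 -0.5953  0.036 ] 0.826
  fixed [(22, np.float64(1.131)), (26, np.float64(1.036)), (30, np.float64(0.941)), (34, np.float64(0.853))]
(326, 220) [ 0.4578 -0.2176  3.576   0.024 ] 0.939
  fixed [(22, np.float64(0.977)), (26, np.float64(0.974)), (30, np.float64(1.079)), (34, np.float64(1.181))]
[ 0.5229  0.2004 -0.2614] 0.01925168703072033
seat [0.5664 0.1887 0.013 ] [[165. 181.]]
knob [0.4698 0.2146 0.05  ] [[149.1 216.8]]
fixedtop [0.5828 0.1843 0.031 ] [[165. 173.]]
movtop [0.549  0.1934 0.031 ] [[161.  186.2]]
[ 0.5222  0.2011 -0.2514] 0.058279645550693725
seat [0.5658 0.1899 0.013 ] [[164.5 181.2]]
knob [0.4689 0.2148 0.05  ] [[149.  217.1]]
fixedtop [0.5822 0.1857 0.031 ] [[164.4 173.2]]
movtop [0.5483 0.1944 0.031 ] [[160.6 186.5]]
```

```bash
sed -i 's/m=f>12/m=f>np.percentile(f,50)*.5+np.percentile(f,95)*.5 if 0 else f>THR/; s/^t=read/THR=30\nt=read/' m.py
sed -i "s/^    out=\[\]/    print([o[2].sum()\/U**2 for o in obs],[round(float(np.median(sat(o[0],o[1],brown))),1) for o in obs],[round(float(sat(o[0],o[1],brown)[o[2]].mean()),1) for o in obs])\n    obs=[obs[0]] if ONLY==0 else obs[1:] if ONLY==1 else obs\n    out=[]/; s/^THR=30/import sys;THR=float(sys.argv[1]);ONLY=int(sys.argv[2])/" m.py
for o in 0 1 2; do echo == $o; python3 m.py 28 $o; done
```

```text
== 0
[np.float64(201.91666666666666), np.float64(653.75)] [7.1, 15.1] [41.5, 82.2]
(266, 159) [ 0.6201 -0.0697 -0.4368  0.0199] 0.182
  fixed [(22, np.float64(0.229)), (26, np.float64(0.367)), (30, np.float64(0.503)), (34, np.float64(0.636))]
[np.float64(235.69444444444446), np.float64(575.9444444444445)] [7.0, 14.9] [45.2, 77.4]
(323, 159) [ 0.6143 -0.2133  0.2199  0.0246] 0.195
  fixed [(22, np.float64(0.232)), (26, np.float64(0.221)), (30, np.float64(0.339)), (34, np.float64(0.449))]
[np.float64(265.27777777777777), np.float64(599.1666666666666)] [7.3, 15.3] [42.7, 81.3]
(261, 217) [ 0.4709 -0.0545  2.5309  0.0295] 0.077
  fixed [(22, np.float64(0.229)), (26, np.float64(0.142)), (30, np.float64(0.081)), (34, np.float64(0.187))]
[np.float64(191.25), np.float64(328.9166666666667)] [7.1, 15.5] [46.2, 75.3]
(326, 220) [ 0.4584 -0.217   0.4445  0.017 ] 0.063
  fixed [(22, np.float64(0.227)), (26, np.float64(0.367)), (30, np.float64(0.502)), (34, np.float64(0.641))]
== 1
[np.float64(208.02777777777777), np.float64(652.1944444444445)] [7.1, 15.2] [41.1, 82.5]
(266, 159) [ 0.6133 -0.073  
[... 1137 characters left out ...]
75.5833333333334)] [7.0, 14.9] [45.3, 77.5]
(323, 159) [ 0.613  -0.2136  3.3465  0.0252] 0.318
  fixed [(22, np.float64(0.401)), (26, np.float64(0.329)), (30, np.float64(0.431)), (34, np.float64(0.611))]
[np.float64(264.8888888888889), np.float64(599.4722222222222)] [7.3, 15.3] [42.7, 81.2]
(261, 217) [ 0.4711 -0.055   2.5263  0.0295] 0.194
  fixed [(22, np.float64(0.372)), (26, np.float64(0.255)), (30, np.float64(0.202)), (34, np.float64(0.297))]
[np.float64(190.77777777777777), np.float64(328.3888888888889)] [7.0, 15.5] [46.2, 75.2]
(326, 220) [ 0.4584 -0.2171  0.4033  0.0181] 0.233
  fixed [(22, np.float64(0.311)), (26, np.float64(0.496)), (30, np.float64(0.694)), (34, np.float64(0.926))]
```

```bash
cat >> h.py <<'E'
def rows(pos,yaw,s=None):
    "row values for tool pointing down with tool y at world angle yaw (deg); pos = TCP"
    from rig import status
    s=s or status.observe();R0=R.from_rotvec(s["tcp_rot"]);y=np.radians(yaw)
    Y=np.array([np.cos(y),np.sin(y),0]);Z=np.array([0,0,-1.]);Rt=R.from_matrix(np.c_[np.cross(Y,Z),Y,Z])
    return np.degrees((R0.inv()*Rt).as_rotvec()).round(2),R0.inv().apply(np.array(pos)-s["tool_pos"]).round(4)
E
python3 - <<'E'
from h import *
from rig import read_camera
t=read_camera("scene");B=[335,230,465,335]
for thr in (20,35):
    m=sat(t,B,lambda im:im[...,2]-im[...,0])>thr
    c,_=cv2.findContours(m.astype(np.uint8),0,2);c=max(c,key=cv2.contourArea);m=np.zeros(m.shape,np.uint8);cv2.fillPoly(m,[cv2.convexHull(c)],1);m=m>0
    r=fit([(t,B,m,np.zeros(2))],lambda x:box3(x[0],x[1],x[2],.2,.084,.003,.013),[.5225,.2007,-.256],[.01,.01,.1]);print(r.x.round(4),r.fun)
print(rows([.55,.25,.38],76.3-85),rows([.613,-.215,.36],102-180))
im=t["color"][:,:,::-1].copy()
x=[.5225,.2007,-.256]
P=[[x[0]+d*np.cos(x[2])-e*np.sin(x[2]),x[1]+d*np.sin(x[2])+e*np.cos(x[2]),z] for d,e,z in((.062,.015,.031),(.062,-.015,.031),(.027,.015,.031),(.027,-.015,.031),(-.055,0,.05),(.1,.042,.013),(-.1,-.042,.013),(.1,-.042,.013),(-.1,.042,.013))]
b=cv2.resize(im[230:335,335:465],None,fx=6,fy=6,interpolation=cv2.INTER_CUBIC)
for q in proj(t,P): cv2.circle(b,tuple(int(k) for k in (q-[335,230]+.5)*6),3,(0,0,255),-1)
cv2.imwrite("pics/v.png",b[:600])
c=cv2.resize(im[170:275,180:325],None,fx=5.5,fy=5.5,interpolation=cv2.INTER_CUBIC);cv2.imwrite("pics/hs.png",c)
E
```

```text
[ 0.5237  0.1996 -0.2601] 0.023233638195371515
[ 0.5231  0.1993 -0.2531] 0.037287365222587895
(array([-0.  ,  0.  , 84.96]), array([-0.4749, -0.2765,  0.0247])) (array([-0.0000e+00,  1.0000e-02,  1.5426e+02]), array([-0.6465, -0.7133,  0.0447]))
```

View pics/v.png

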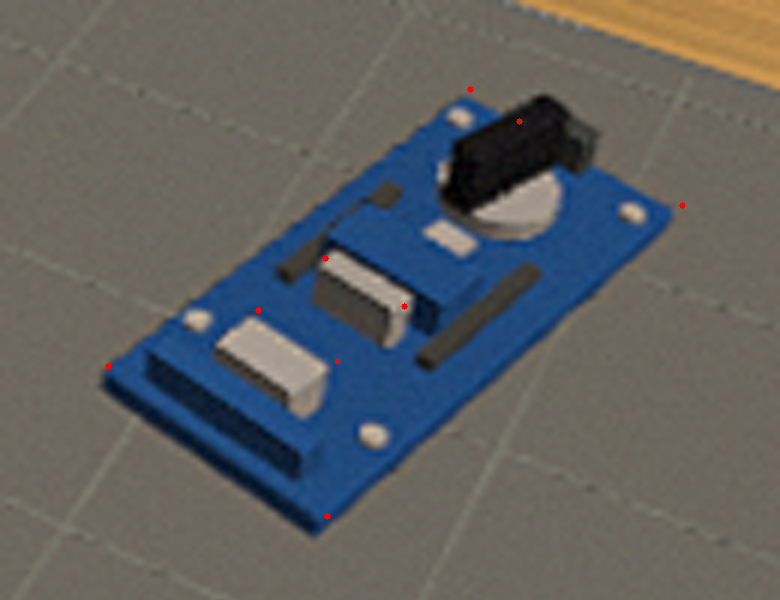

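View pics/hs.png

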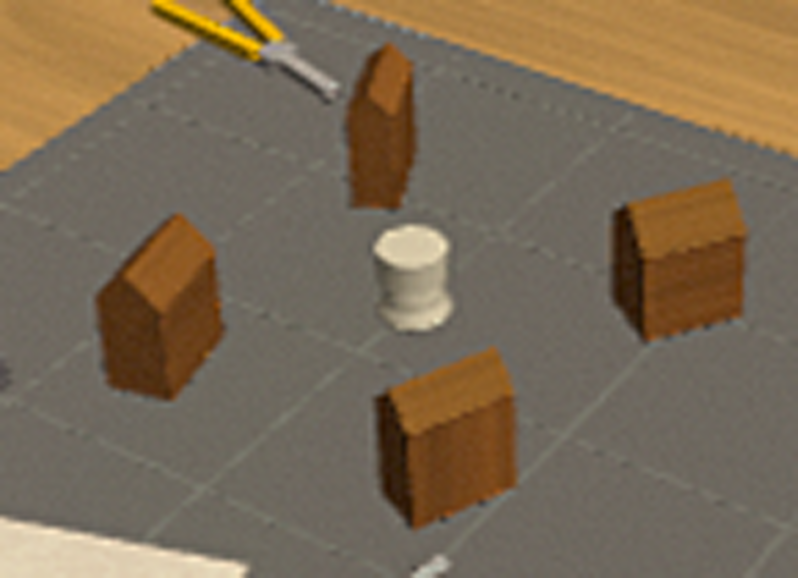

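Four brown blanks are on the mat: top-image pixels (266,159), (323,159), (261,217) and (326,220). Their fitted widths are about 26, 30, 34 and 22 mm. The look-alikes are purple at (405,126), green at (138,302) and pink at (371,297). I choose the blank at top (323,159), scene (207,227), and the close crop shows it upright and brown. The fingers will check its width.

>>> play_rows([
  [[0, 0, 10.6], [-0.06, -0.035, 0.003], 1],
  [[0, 0, 21], [-0.12, -0.07, 0.006], 1],
  [[0, 0, 32], [-0.18, -0.105, 0.009], 1],
  [[0, 0, 42], [-0.24, -0.14, 0.012], 1],
  [[0, 0, 53], [-0.29, -0.17, 0.015], 1],
  [[0, 0, 64], [-0.34, -0.2, 0.018], 1],
  [[0, 0, 74], [-0.39, -0.23, 0.02], 1],
  [[0, 0, 85], [-0.43, -0.25, 0.022], 1],
  [[0, 0, 85], [-0.475, -0.277, 0.025], 1],
  [[0, 0, 85], [-0.475, -0.277, 0.025], 1],
], force=40)

```text
time_s: 2.45
tool_pos: [0.5523, 0.2469, 0.3794]
tcp_rot: [2.388, 2.041, 0.0]
contact_force: [-0.3, 0.7, -0.8]
finger_gap: 0.0852
```

```bash
python3 -c "
from h import *
print(rows([.613,-.215,.36],102-180))"
```

```text
(array([ 4.000e-02, -1.000e-02,  6.904e+01]), array([-0.4468,  0.1319,  0.0196]))
```

>>> play_rows([
  [[0, 0, 7], [-0.04, 0.012, 0.003], 1],
  [[0, 0, 15], [-0.09, 0.026, 0.006], 1],
  [[0, 0, 24], [-0.14, 0.041, 0.01], 1],
  [[0, 0, 33], [-0.19, 0.056, 0.012], 1],
  [[0, 0, 42], [-0.24, 0.07, 0.014], 1],
  [[0, 0, 51], [-0.29, 0.085, 0.016], 1],
  [[0, 0, 60], [-0.34, 0.1, 0.018], 1],
  [[0, 0, 69], [-0.39, 0.115, 0.0196], 1],
  [[0, 0, 69], [-0.43, 0.127, 0.0196], 1],
  [[0, 0, 69], [-0.4468, 0.1319, 0.0196], 1],
  [[0, 0, 69], [-0.4468, 0.1319, 0.0196], 1],
  [[0, 0, 69], [-0.4468, 0.1319, 0.0196], 1],
])

```text
time_s: 3.95
tool_pos: [0.6129, -0.2137, 0.3599]
tcp_rot: [-3.124, -0.331, -0.0]
contact_force: [-0.3, -0.6, 0.1]
finger_gap: 0.0853
```

```bash
python3 -c "
from h import *
from rig import bot,status
print(bot.tip_extent,rows([.613,-.215,.25],102-180),rows([.613,-.215,.195],102-180))
from rig import read_camera
p=read_camera('scene');c=p['color'][100:270,120:300,::-1];cv2.imwrite('pics/g1.png',cv2.resize(c,None,fx=3.5,fy=3.5,interpolation=cv2.INTER_CUBIC))"
```

```text
0.1734 (array([-0.01, -0.01,  0.1 ]), array([-0.0002,  0.0013,  0.1099])) (array([-0.01, -0.01,  0.1 ]), array([-0.0002,  0.0014,  0.1649]))
```

>>> play_rows([
  [[0, 0, 0], [-0.001, 0.0, 0.05], 1],
  [[0, 0, 0], [-0.001, 0.0, 0.1], 1],
  [[0, 0, 0], [-0.001, 0.0, 0.14], 1],
  [[0, 0, 0], [-0.001, 0.0, 0.161], 1],
  [[0, 0, 0], [-0.001, 0.0, 0.161], 1],
])

```text
time_s: 4.62
tool_pos: [0.6118, -0.213, 0.1982]
tcp_rot: [-3.123, -0.333, 0.002]
contact_force: [0.2, 0.4, -1.3]
finger_gap: 0.0852
```

```bash
python3 -c "
from h import *
from rig import read_camera
p=read_camera('scene');c=p['color'][110:270,120:300,::-1];cv2.imwrite('pics/g1.png',cv2.resize(c,None,fx=3.7,fy=3.7,interpolation=cv2.INTER_CUBIC))"
```

```text
(no output)
```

View pics/g1.png

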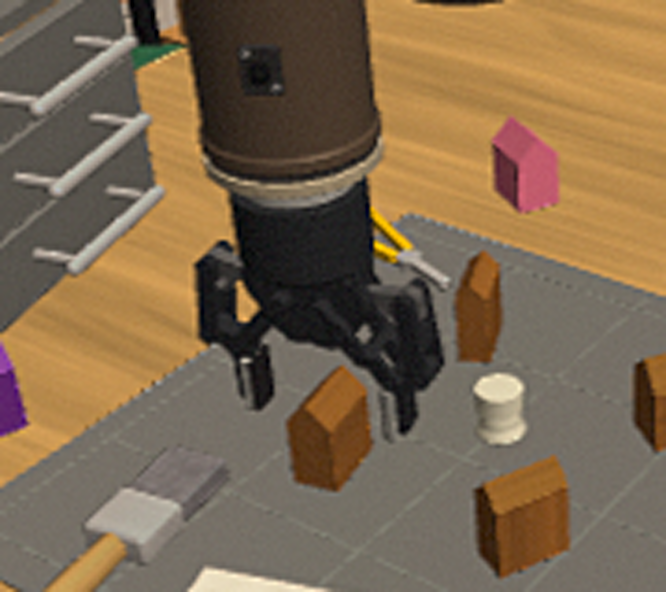

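>>> play_rows([
  [[0, 0, 0], [0, 0, 0], 0.3],
  [[0, 0, 0], [0, 0, 0], 0.3],
  [[0, 0, 0], [0, 0, 0], 0.3],
  [[0, 0, 0], [0, 0, 0], 0.3],
  [[0, 0, 0], [0, 0, 0], 0.3],
  [[0, 0, 0], [0, 0, 0], 0.3],
  [[0, 0, 0], [0, 0, 0], 0.3],
  [[0, 0, 0], [0, 0, 0], 0.3],
], force=40)

```text
time_s: 5.68
tool_pos: [0.6126, -0.2136, 0.2004]
tcp_rot: [3.124, 0.332, 0.002]
contact_force: [-1.5, 1.0, 8.7]
finger_gap: 0.0291
```

>>> play_rows([
  [[0, 0, 0], [0, 0, 0], 0.2],
  [[0, 0, 0], [0, 0, 0], 0.2],
  [[0, 0, 0], [0, 0, -0.03], 0.2],
  [[0, 0, 0], [0, 0, -0.06], 0.2],
  [[0, 0, 0], [0, 0, -0.1], 0.2],
  [[0, 0, 0], [0, 0, -0.1], 0.2],
  [[0, 0, 0], [0, 0, -0.1], 0.2],
])

```text
time_s: 6.55
tool_pos: [0.6122, -0.2134, 0.2999]
tcp_rot: [3.124, 0.332, 0.001]
contact_force: [0.9, 0.3, -1.4]
finger_gap: 0.0291
```

```bash
python3 -c "
from h import *
print(rows([.5669,.1883,.30],-14.7),rows([.59,-0.02,.3],-45))"
```

```text
(array([ 4.000e-02, -3.000e-02, -6.316e+01]), array([ 4.020e-02, -4.022e-01, -1.000e-04])) (array([ 3.000e-02, -4.000e-02, -3.286e+01]), array([ 1.900e-02, -1.937e-01, -1.000e-04]))
```

>>> play_rows([
  [[0, 0, -7], [0.004, -0.04, 0], 0.2],
  [[0, 0, -15], [0.009, -0.09, 0], 0.2],
  [[0, 0, -23], [0.014, -0.14, 0], 0.2],
  [[0, 0, -31], [0.019, -0.19, 0], 0.2],
  [[0, 0, -39], [0.024, -0.24, 0], 0.2],
  [[0, 0, -47], [0.029, -0.29, 0], 0.2],
  [[0, 0, -54], [0.034, -0.34, 0], 0.2],
  [[0, 0, -60], [0.038, -0.38, 0], 0.2],
  [[0, 0, -63.2], [0.04, -0.402, 0], 0.2],
  [[0, 0, -63.2], [0.04, -0.402, 0.03], 0.2],
  [[0, 0, -63.2], [0.04, -0.402, 0.053], 0.2],
  [[0, 0, -63.2], [0.04, -0.402, 0.053], 0.2],
])

```text
time_s: 8.05
tool_pos: [0.5659, 0.1873, 0.2448]
tcp_rot: [-2.487, -1.919, 0.005]
contact_force: [0.0, 0.0, 0.3]
finger_gap: 0.0295
```

```bash
cat > chk.py <<'E'
from h import *
from rig import status,read_camera
import sys
s=status.observe();T=s["tool_pos"];Y=R.from_rotvec(s["tcp_rot"]).apply([0,1,0]);yaw=np.arctan2(Y[1],Y[0]);print(T.round(4),np.degrees(yaw),s["finger_gap"])
x=np.array([.523,.2001,-.2563])
zb=T[2]-.1974
brown=lambda im:im[...,0]-im[...,2]
for n in("scene","top"):
    p=read_camera(n);im=p["color"][:,:,::-1].copy()
    V=house(T[0],T[1],yaw+np.pi/2,.03,zb)
    c=proj(p,[[T[0],T[1],zb+.015]])[0].astype(int);l,t=c-[45,35];k=8
    b=cv2.resize(im[t:t+70,l:l+90],None,fx=k,fy=k,interpolation=cv2.INTER_CUBIC)
    def dr(P,col):
        q=[tuple(int(a) for a in (w-[l,t]+.5)*k) for w in proj(p,P)]
        for w in q: cv2.circle(b,w,3,col,-1)
    dr(V,(0,255,255))
    a=x[2];dr([[x[0]+d*np.cos(a)-e*np.sin(a),x[1]+d*np.sin(a)+e*np.cos(a),.031] for d,e in((.062,.015),(.062,-.015),(.027,.015),(.027,-.015))],(0,0,255))
    cv2.imwrite(f"pics/{sys.argv[1]}_{n}.png",b)
E
python3 chk.py p1
```

```text
[0.5659 0.1873 0.2448] -14.694079255965868 0.029469137559925196
```

View pics/p1_scene.png

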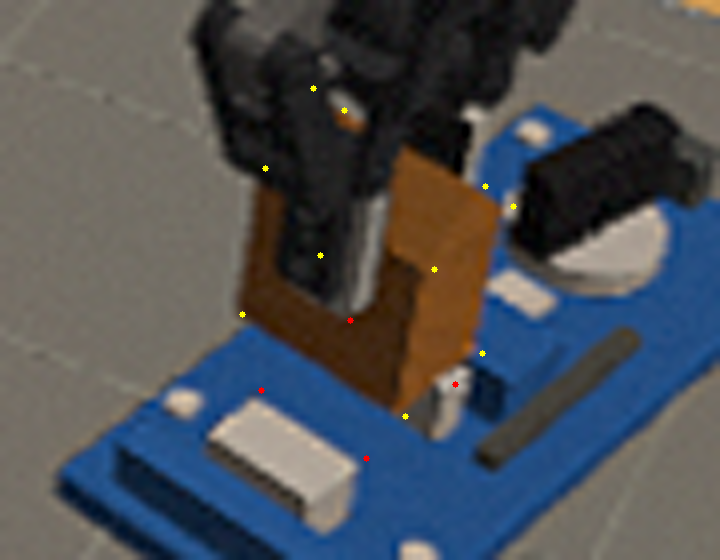

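The crop shows the blank held upright and square above the vise. The fixed jaw sits slightly off the prediction (face edge seen at (258,398), predicted (262,390)), so I'll fit the jaws numerically from the first pictures.

```bash
cat > jaw.py <<'E'
from h import *
from rig import read_camera
for n,VP,fc,mc in(("top",(.5225,.2007,-.256),None,None),("scene",(.5234,.1995,-.2566),None,None)):
    p=read_camera(n);p["color"]=cv2.imread(f"pics/{n}0.png")[:,:,::-1]
    for off in(0,):
      for name,x0,th in(("fixed",.062,.012),("moving",.027,.010)):
        def M(q,th=th):
            u,v=q[:2];t=th if name=="moving" else q[2]
            c=u+t/2 if name=="fixed" else u-t/2
            a=VP[2];return box3(VP[0]+c*np.cos(a)-v*np.sin(a),VP[1]+c*np.sin(a)+v*np.cos(a),a,t,.03,.013,.031)
        q0=[x0,0.]+([.012] if name=="fixed" else [])
        c=proj(p,M(q0).mean(0)[None])[0].astype(int);B=[c[0]-16,c[1]-16,c[0]+16,c[1]+16]
        f=sat(p,B,lambda im:im[...,2]-im[...,0]);res=[]
        for thr in(8,15,22):
            m=(f<thr).astype(np.uint8)
            k,lab,st,ce=cv2.connectedComponentsWithStats(m)
            z=lab[70:122,70:122];i=np.bincount(z[z>0]).argmax();mm=lab==i
            r=fit([(p,B,mm,np.zeros(2))],M,q0,[.003]*len(q0));res.append((np.round(r.x*1000,1).tolist(),round(r.fun,2),round(mm.sum()/36)))
        print(n,name,res)
E
python3 jaw.py
```

```text
top fixed [([64.4, -1.0, 15.4], np.float64(0.14), 91), ([63.7, -0.1, 16.7], np.float64(0.09), 101), ([63.1, -0.8, 17.9], np.float64(0.06), 110)]
top moving [([27.4, -0.6], np.float64(0.39), 50), ([28.0, 0.1], np.float64(0.22), 60), ([28.5, -0.7], np.float64(0.14), 68)]
scene fixed [([64.8, -0.5, 6.5], np.float64(0.09), 163), ([64.6, -0.4, 7.0], np.float64(0.09), 167), ([64.4, -0.3, 7.3], np.float64(0.08), 172)]
scene moving [([27.9, -0.3], np.float64(0.21), 187), ([28.3, -0.0], np.float64(0.18), 196), ([28.3, -0.2], np.float64(0.18), 204)]
```

View pics/p1_top.png

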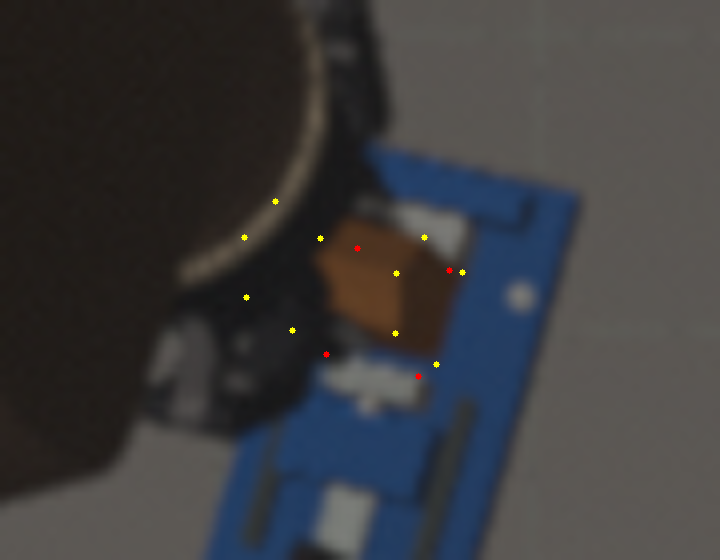

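```bash
python3 -c "
from h import *
print(rows([.5675,.1872,.222],-14.7))"
```

```text
(array([ 0.11, -0.03,  0.02]), array([-0.0006,  0.0004,  0.0257]))
```

```bash
python3 -c "
from h import *
from rig import status,read_camera
for i in range(6):
    s=status.observe();print(s['time_s'],s['tool_pos'].round(4),s['contact_force'].round(1)); read_camera('top')
print(rows([.5675,.1872,.222],-14.7))"
```

```text
8.25 [0.5672 0.1879 0.2477] [-0.3 -0.7 -0.8]
8.3 [0.5672 0.1879 0.2478] [ 0.9 -0.2 -1.4]
8.35 [0.5672 0.1879 0.2478] [-0.8 -0.9 -0.6]
8.4 [0.5671 0.1879 0.2477] [ 0.7  0.  -1. ]
8.45 [0.567  0.188  0.2475] [ 0.2  0.6 -1.2]
8.5 [0.5669 0.188  0.2474] [ 0.5 -0.4 -0.8]
(array([ 0.09, -0.02,  0.04]), array([-0.0006,  0.0008,  0.0253]))
```

>>> play_rows([
  [[0, 0, 0], [-0.0006, 0.0006, 0.008], 0.2],
  [[0, 0, 0], [-0.0006, 0.0006, 0.016], 0.2],
  [[0, 0, 0], [-0.0006, 0.0006, 0.02], 0.2],
  [[0, 0, 0], [-0.0006, 0.0006, 0.02], 0.2],
  [[0, 0, 0], [-0.0006, 0.0006, 0.02], 0.2],
  [[0, 0, 0], [-0.0006, 0.0006, 0.02], 0.2],
])

```text
time_s: 9.3
tool_pos: [0.5674, 0.1873, 0.2275]
tcp_rot: [2.486, 1.919, 0.003]
contact_force: [-1.1, 0.8, -0.5]
finger_gap: 0.0292
```

```bash
python3 chk.py p2; python3 -c "
from h import *
print(rows([.5675,.1872,.211],-14.7))"
```

```text
[0.5674 0.1873 0.2275] -14.663162595670093 0.02915953614857261
(array([ 0.1 , -0.03,  0.04]), array([-0.0001,  0.0001,  0.0165]))
```

View pics/p2_scene.png

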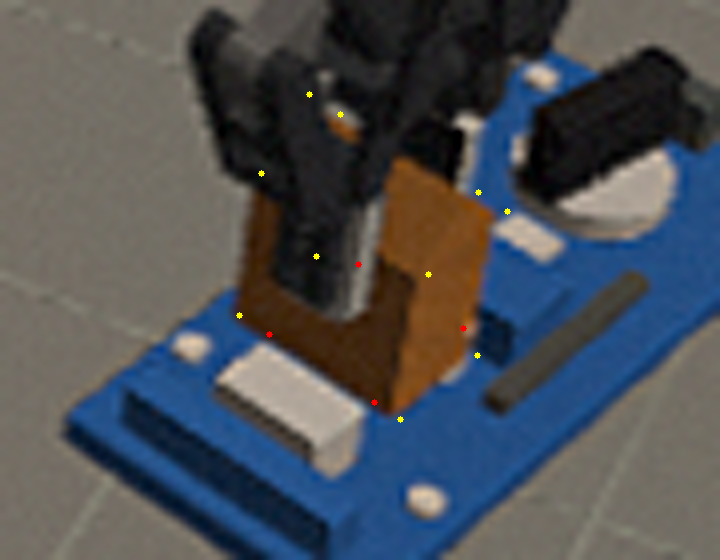

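>>> play_rows([
  [[0, 0, 0], [0, 0.0005, 0.002], 0.2],
  [[0, 0, 0], [0, 0.0005, 0.004], 0.2],
  [[0, 0, 0], [0, 0.0005, 0.007], 0.2],
  [[0, 0, 0], [0, 0.0005, 0.007], 0.2],
])

```text
time_s: 9.9
tool_pos: [0.5678, 0.1871, 0.2202]
tcp_rot: [2.486, 1.919, 0.002]
contact_force: [-0.0, -0.2, -0.1]
finger_gap: 0.0292
```

>>> play_rows([
  [[0, 0, 0], [0, 0, 0.004], 0.2],
  [[0, 0, 0], [0, 0, 0.0075], 0.2],
  [[0, 0, 0], [0, 0, 0.009], 0.2],
  [[0, 0, 0], [0, 0, 0.0095], 0.2],
  [[0, 0, 0], [0, 0, 0.0095], 0.2],
  [[0, 0, 0], [0, 0, 0.0095], 0.2],
])

```text
time_s: 10.65
tool_pos: [0.5678, 0.1871, 0.2108]
tcp_rot: [2.486, 1.919, 0.002]
contact_force: [0.7, -0.6, -0.8]
finger_gap: 0.0288
```

>>> play_rows([
  [[0, 0, 0], [0, 0, 0.0008], 0.2],
  [[0, 0, 0], [0, 0, 0.0012], 0.2],
  [[0, 0, 0], [0, 0, 0.0012], 0.2],
])

```text
time_s: 11.02
tool_pos: [0.5678, 0.1871, 0.2104]
tcp_rot: [2.486, 1.919, 0.003]
contact_force: [-3.5, -2.1, 13.5]
finger_gap: 0.0291
```

>>> play_rows([
  [[0, 0, 0], [0, 0, -0.0006], 0.2],
  [[0, 0, 0], [0, 0, -0.0006], 0.6],
  [[0, 0, 0], [0, 0, -0.0006], 0.6],
  [[0, 0, 0], [0, 0, -0.0006], 0.6],
  [[0, 0, 0], [0, 0, -0.0006], 0.6],
  [[0, 0, 0], [0, 0, -0.03], 0.6],
  [[0, 0, 0], [0, 0, -0.07], 0.6],
  [[0, 0, 0], [0, 0, -0.11], 0.6],
  [[0, 0, 0], [0, 0, -0.11], 0.6],
])

```text
time_s: 12.15
tool_pos: [0.5686, 0.1874, 0.3234]
tcp_rot: [2.484, 1.918, 0.01]
contact_force: [0.2, -0.1, 0.1]
finger_gap: 0.0515
```

```bash
cat > knob.py <<'E'
from h import *
from rig import read_camera,status
p=read_camera("scene");im=p["color"][:,:,::-1]
cv2.imwrite("pics/k1.png",cv2.resize(im[230:330,340:450],None,fx=6,fy=6,interpolation=cv2.INTER_CUBIC)[:600])
VP=(.5245,.1997,-.2563)
for n in("scene0","top0"):
    q=read_camera(n[:-1]);q["color"]=cv2.imread(f"pics/{n}.png")[:,:,::-1]
    K=[VP[0]-.055*np.cos(VP[2]),VP[1]-.055*np.sin(VP[2])]
    c=proj(q,[[*K,.037]])[0].astype(int);B=[c[0]-22,c[1]-22,c[0]+22,c[1]+22]
    f=sat(q,B,lambda im:im.max(-1));
    for thr in(45,60):
        m=(f<thr).astype(np.uint8);k,lab,st,ce=cv2.connectedComponentsWithStats(m)
        z=lab[80:184,80:184]
        if not (z>0).any(): continue
        i=np.bincount(z[z>0]).argmax();mm=lab==i
        r=min((fit([(q,B,mm,np.zeros(2))],lambda x:box3(x[0],x[1],x[2],.046,.012,.024,.05),[*K,VP[2]-d],[.003,.003,.1]) for d in(0,.15,.3)),key=lambda r:r.fun)
        print(n,thr,r.x.round(4),round(r.fun,2),"angle",round(VP[2]-r.x[2],3))
s=status.observe();print(K,s["q"].round(2))
E
python3 knob.py
```

```text
scene0 45 [ 0.471   0.2142 -0.3659] 0.24 angle 0.11
scene0 60 [ 0.4723  0.2144 -0.3848] 0.22 angle 0.128
top0 45 [ 0.4689  0.2137 -0.4949] 0.57 angle 0.239
top0 60 [ 0.4688  0.2125 -0.4104] 0.27 angle 0.154
[np.float64(0.471296599250911), np.float64(0.21364267365794087)] [ 0.27  0.5   1.8  -0.    0.83  0.52]
```

View pics/k1.png

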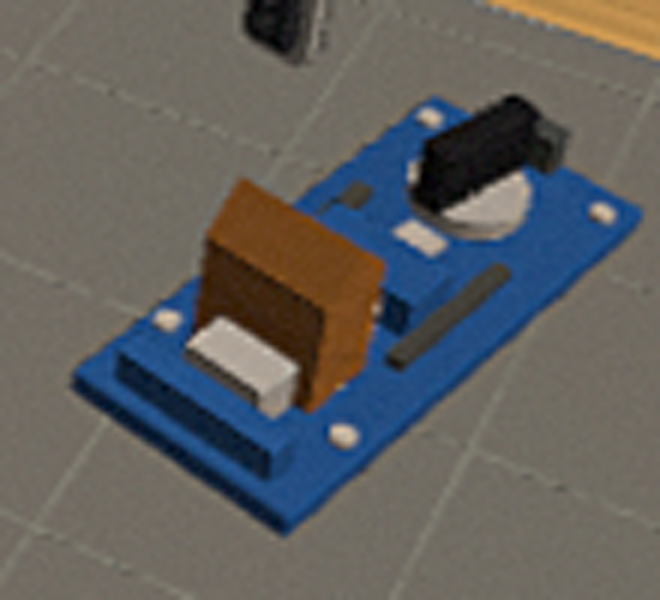

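```bash
python3 -c "
from h import *
print(rows([.4712,.2140,.29],67.9))"
```

```text
(array([ 6.000e-02,  4.000e-02, -8.256e+01]), array([ 0.0018, -0.0998,  0.0296]))
```

>>> play_rows([
  [[0, 0, -10], [0.0, -0.02, 0], 0.6],
  [[0, 0, -20], [0.0, -0.04, 0], 0.6],
  [[0, 0, -30], [0.001, -0.06, 0], 0.6],
  [[0, 0, -40.5], [0.001, -0.08, 0.0], 0.6],
  [[0, 0, -51], [0.0018, -0.1, 0.01], 0.6],
  [[0, 0, -61.5], [0.0018, -0.1, 0.02], 0.6],
  [[0, 0, -72], [0.0018, -0.1, 0.03], 0.6],
  [[0, 0, -82.5], [0.0018, -0.1, 0.03], 0.6],
  [[0, 0, -82.5], [0.0018, -0.1, 0.03], 0.6],
  [[0, 0, -82.5], [0.0018, -0.1, 0.03], 0.6],
  [[0, 0, -82.5], [0.0018, -0.1, 0.03], 0.6],
])

```text
time_s: 13.68
tool_pos: [0.471, 0.214, 0.2894]
tcp_rot: [0.608, 3.081, -0.0]
contact_force: [1.1, 0.4, -0.2]
finger_gap: 0.0513
```

```bash
python3 -c "
from h import *
print(rows([.4712,.2140,.203],67.9))"
```

```text
(array([ 0.01,  0.05, -0.21]), array([-0.0001,  0.    ,  0.0864]))
```

Descend and close gently.

>>> play_rows([
  [[0, 0, 0], [0, 0, 0.04], 0.6],
  [[0, 0, 0], [0, 0, 0.07], 0.6],
  [[0, 0, 0], [0, 0, 0.084], 0.6],
  [[0, 0, 0], [0, 0, 0.084], 0.6],
  [[0, 0, 0], [0, 0, 0.084], 0.05],
  [[0, 0, 0], [0, 0, 0.084], 0.05],
  [[0, 0, 0], [0, 0, 0.084], 0.05],
  [[0, 0, 0], [0, 0, 0.084], 0.05],
  [[0, 0, 0], [0, 0, 0.084], 0.05],
  [[0, 0, 0], [0, 0, 0.084], 0.05],
], force=40)

```text
time_s: 14.92
tool_pos: [0.4713, 0.2139, 0.2065]
tcp_rot: [0.607, 3.08, 0.001]
contact_force: [-0.7, -5.3, 10.3]
finger_gap: 0.0112
```

```bash
python3 -c "
from rig import status
s=status.observe();print(s['ft_torque'],s['contact_force'],s['tool_pos'])"
```

```text
[-0.91294115  0.15314256  0.0013204 ] [-0.69754926 -5.29898755 10.25353591] [0.47134936 0.21386605 0.20648212]
```

>>> play_rows([
  [[0, 0, 6], [0, 0, 0], 0.05],
  [[0, 0, 12], [0, 0, 0], 0.05],
  [[0, 0, 18], [0, 0, 0], 0.05],
  [[0, 0, 24], [0, 0, 0], 0.05],
  [[0, 0, 30], [0, 0, 0], 0.05],
  [[0, 0, 30], [0, 0, 0], 0.05],
], force=60)

```text
time_s: 15.68
tool_pos: [0.471, 0.2133, 0.2067]
tcp_rot: [1.387, 2.817, -0.0]
contact_force: [-1.0, -7.3, -4.6]
finger_gap: 0.0108
```

```bash
python3 -c "
from rig import status
from h import *
s=status.observe();print(s['ft_torque'],s['contact_force'],rows(s['tool_pos'],7)[0])"
```

```text
[-1.30101829 -0.07492041  0.03153041] [-1.00456705 -7.29820451 -4.63501998] [ 0.05  0.07 30.59]
```

>>> play_rows([
  [[0, 0, 5], [0, 0, 0], 0.05],
  [[0, 0, 10], [0, 0, 0], 0.05],
  [[0, 0, 15], [0, 0, 0], 0.05],
  [[0, 0, 20], [0, 0, 0], 0.05],
  [[0, 0, 25], [0, 0, 0], 0.05],
  [[0, 0, 29], [0, 0, 0], 0.05],
  [[0, 0, 29], [0, 0, 0], 0.05],
  [[0, 0, 29], [0, 0, 0], 0.05],
])

```text
time_s: 16.68
tool_pos: [0.4705, 0.213, 0.2067]
tcp_rot: [2.046, 2.383, -0.001]
contact_force: [-2.4, -5.6, -5.7]
finger_gap: 0.0104
```

```bash
python3 -c "
from rig import status
from h import *
s=status.observe();print(s['ft_torque'],s['contact_force'],rows(s['tool_pos'],7)[0])"
```

```text
[-0.87024677  0.47796913 -0.03427145] [-2.40941143 -5.64253509 -5.69221198] [-0.    0.08  1.7 ]
```

>>> play_rows([
  [[0, 0, 2], [0, 0, 0], 0.05],
  [[0, 0, 3.5], [0, 0, 0], 0.05],
  [[0, 0, 3.5], [0, 0, 0], 0.05],
  [[0, 0, 3.5], [0, 0, 0], 0.4],
  [[0, 0, 3.5], [0, 0, 0], 0.4],
  [[0, 0, 3.5], [0, 0, 0], 0.4],
  [[0, 0, 3.5], [0, 0, 0], 0.4],
  [[0, 0, 3.5], [0, 0, -0.03], 0.4],
  [[0, 0, 3.5], [0, 0, -0.08], 0.4],
  [[0, 0, 3.5], [0, 0, -0.14], 0.4],
  [[0, 0, 3.5], [0, 0, -0.16], 0.4],
  [[0, 0, 3.5], [0, 0, -0.16], 0.4],
])

```text
time_s: 18.18
tool_pos: [0.4709, 0.2134, 0.3684]
tcp_rot: [2.117, 2.318, 0.004]
contact_force: [1.0, -0.5, 0.2]
finger_gap: 0.0342
```

```bash
python3 - <<'E'
from h import *
from rig import read_camera,status
p=read_camera("scene");im=p["color"][:,:,::-1]
cv2.imwrite("pics/k2.png",cv2.resize(im[230:330,340:450],None,fx=6,fy=6,interpolation=cv2.INTER_CUBIC)[:600])
K=[.4712,.2137]
c=proj(p,[[*K,.037]])[0].astype(int);B=[c[0]-22,c[1]-22,c[0]+22,c[1]+22]
f=sat(p,B,lambda im:im.max(-1))
for thr in(45,60):
    k,lab,st,ce=cv2.connectedComponentsWithStats((f<thr).astype(np.uint8));z=lab[80:184,80:184];mm=lab==np.bincount(z[z>0]).argmax()
    r=min((fit([(p,B,mm,np.zeros(2))],lambda x:box3(x[0],x[1],x[2],.046,.012,.024,.05),[*K,-.2563-d],[.003,.003,.1]) for d in(.8,1.1,1.3)),key=lambda r:r.fun)
    print(thr,r.x.round(4),round(r.fun,2),"angle",round(-.2563-r.x[2],3))
E
```

```text
45 [ 0.4695  0.2134 -1.3826] 0.17 angle 1.126
60 [ 0.4697  0.2135 -1.3809] 0.13 angle 1.125
```

View pics/k2.png

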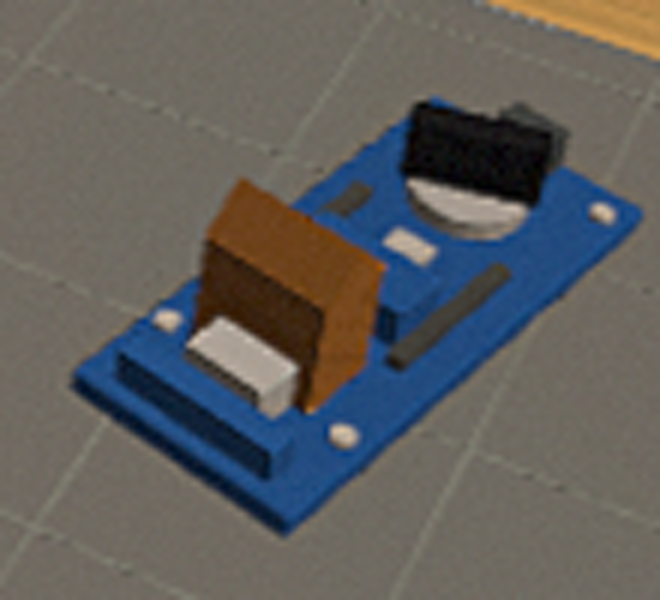

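The blank stands upright between the jaws, with its roof ridge running from (245,180) to (385,265). The black bar has turned across the vise at (480,150), a fitted angle of about 1.13 rad. One last check before handing in.

```bash
python3 - <<'E'
from h import *
from rig import read_camera,status,trace,close_job
p=read_camera("scene")
for t in("paint_pot","glue_jar"): print(t,[(round(d["score"],2),d["box"]) for d in trace(p,t)][:2])
a=cv2.imread("pics/scene0.png")[:,:,::-1].astype(int);
for n,(l,t,r,b) in dict(pot=(245,208,266,235),jar=(280,291,306,333)).items(): print(n,"mean diff",abs(a[t:b,l:r]-p["color"][t:b,l:r]).mean())
k1=cv2.imread("pics/k1.png");n=cv2.resize(p["color"][230:330,340:450,::-1],None,fx=6,fy=6,interpolation=cv2.INTER_CUBIC)[:600]
g=lambda i:np.float32(cv2.cvtColor(i,6)[180:410,150:400]);print("house shift px",np.array(cv2.phaseCorrelate(g(k1),g(n))[0])/6)
k2=cv2.imread("pics/k2.png");print("change since k2",abs(k2.astype(int)-n).mean())
print(close_job())
E
```

```text
paint_pot [(0.75, [245.5, 211.8, 260.4, 231.3])]
glue_jar [(0.74, [279.7, 291.6, 304.9, 332.3])]
pot mean diff 3.2898295120517345
jar mean diff 3.2081807081807083
house shift px [-0.00276127  0.01178703]
change since k2 1.8159747474747474
the job is handed in; nothing more can be done
None
```

The 30 mm blank is standing roof up in the vise with its long walls facing the jaws, and the knob is turned past its detent. I handed the job in after about 18 s of the 64 s allowed.

- **Which blank:** the four fitted to about 22, 26, 30 and 34 mm wide in the camera images. I took the one at top-image pixel (323,159). The fingers stopped at 29.1 mm on it, which rules out the 26 and 34 mm ones.
- **Placing:** it went down between the jaws without touching them and met the bed with about 13 N, at the height expected for sitting fully down.
- **Knob:** I turned it until the gripper's own angle read about 1.2 rad, and the twisting moment changed sign on the way, which fits the click. After letting go, the camera fit gave 1.13 rad, beyond the 1.05 rad holding point. The last picture showed no visible change.
- **Other things:** the paint pot and the glue jar look unchanged from the start.

- **Disagreements:**
  - The camera fits put the jaws 1 to 2.5 mm further along the vise than the base plate did, so I aimed between the two.
  - The knob angles from the gripper and the camera differ by about 0.08 rad.
- **Not confirmed directly:** I did not test the clamping itself by touch. The blank shifted by less than 0.1 pixel while the knob turned, so I infer the grip from the knob holding its angle.

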